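Close the terminal cover and switch the print bench isolator on

TASK

The wiring of the printers' power isolator is finished. First press its hinged terminal cover down until the detent holds it fully shut, and only then turn the rotary lever fully from off (pointing to the ring mark) to on (pointing to the bar mark), where it must stay. Leave the spool, the printed claw, the bottle and the scraper where they are.

Things in the scene. Friction and masses are not known exactly. Their poses are not given: they have to be found in the camera images.
- isolator: Grey isolator box fixed to the bench, 180 mm along x, 280 mm along y, top 50 mm high. Origin: centre of its underside; its front faces -x, z up. Left part (y +10 to +140 mm): terminal box with hinged cover; right part: rotary lever over a flat bright plate with two flat marks: a short bar (on) at x -62, y -30 mm, a ring (off) at x +45, y -122 mm.
- cover (a joint): Cover angle, rad: 0 fully shut, flat on the rim; 1.15 fully open; starts 0.6 to 1.05. Grey plate, about 0.1 kg, on a stiff hinge along its far edge (axis along isolator y), free edge to the front. Pushed down on its outer face near the free edge it takes 1 to 4 N. Above 0.4 rad it stays where it is left; below 0.15 rad the detent pulls it shut and holds it (about 0.3 N m opens it).
- cover_hinge (a point): Point on the hinge axis, middle of the cover's width, on its underside: isolator x +70, y +75, z +50 mm. At angle q the cover (140 mm long, 120 mm wide, 8 mm thick) runs from here along (-cos q, 0, sin q) in the isolator's frame; its outer face looks up and away from the front.
- cover_edge (a point): Middle of the free edge of the cover, on its outer (upper) face; moves with the cover. It stands 140 mm from the hinge along the cover and 8 mm off the underside plane. When shut it is at isolator x -70, y +75, z +58 mm.
- lever (a joint): Angle of the rotary lever, rad: 0 off, pointing to the isolator's -y, over the ring; 1.571 on, pointing to its -x (front), to the bar. Turns clockwise seen from above, a stop at each end. An over-centre spring pulls it to the nearer end with up to 0.2 N m, least in the middle; past about 1.0 rad it goes on by itself. Takes 3 to 4 N at 70 mm from the axis.
- lever_pivot (a point): Point on the lever's upright axis at the height of the top of the arm, at isolator x +45, y -30, z +88 mm. The round hub is 44 mm across and reaches from 56 to 92 mm above the bench.
- lever_end (a point): Middle of the outer end of the lever arm, on its top face (88 mm above the bench), 90 mm from the axis; moves with the lever. The black arm is a straight bar 18 mm wide and 24 mm tall with its underside 64 mm above the bench, 14 mm above the box.
- spool: Bystander: black and grey filament spool lying flat, 170 mm across, 58 mm high, loose. Origin: centre of its underside.
- claw: Bystander: black printed claw standing on a round foot 68 mm across, about 120 mm high, loose. Origin: centre of its underside.
- bottle: Bystander: white bottle 56 mm across, 120 mm high, standing, loose. Origin: centre of its underside.
- scraper: Bystander: flat scraper 190 mm long lying on the bench along its own x, wooden handle to its -x, loose. Origin: middle of its underside.

How it is judged:
On the way, in this order (a step that is already met when the one before it is completed fails the run):
1. the cover is pressed fully shut while the lever is still off (value of joint cover below 0.05 rad and value of joint lever below 0.5 rad), for 0.2 s.
2. the lever is turned fully on with the cover shut (value of joint lever above 1.47 rad and value of joint cover below 0.05 rad), for 0.2 s.
At the end, for the whole second after the job is handed in: The cover is held shut by its detent (within 0.05 rad of flat), and the lever rests at on (within 0.1 rad of its end stop) (all of step 2 and velocity of joint lever between -0.05 and 0.05 rad/s); the robot touches nothing.
It fails at once if the lever is turned past the middle with the cover not shut (value of joint lever above 0.8 rad and value of joint cover above 0.1 rad).
It fails at once if a bystander is moved more than 30 mm (distance of any of spool, claw, bottle, scraper from where it was at the start of the episode above 0.03 m).
It also fails if it takes over 43 s, if anything falls off the work surface, if the arm or the gripper's body presses on something with over 40 N, if the wrist force passes 120 N, or if a joint passes its speed limit or range.

ROBOT

A 6-joint arm with a two-finger parallel gripper is mounted at the origin on the work surface. World frame = base frame: x ahead of the robot, y to its left, z up, the work surface at z = 0. Lengths are in m, angles in rad, forces in N, time in s.
With the tool pointing down it reaches from about 0.35 to 0.8 m from the base axis. Payload 7.3 kg.
Tool frame: the origin (TCP) lies between the finger pads; the fingertips stand 25 mm ahead of it and the grasp point (between the pads) lies 6 mm ahead of it (r.tip_extent is the distance from the TCP to the fingertips, in m); z points along the fingers, y is the line along which they close (so a half turn about z gives the same grasp; the last joint's range is limited). The gripper opens to 85 mm and grips with 20 to 120 N. Pads are 22 mm wide; open, the fingers measure 114 mm over their backs; the gripper's body (76 mm by 85 mm) begins 54 mm behind the grasp point. The pads swing forward as they close: fully open they stand 13 mm farther back than shut.
Start: joints at [1.109, 0.342, 1.524, -0, 1.275, -0.146], TCP at [0.163, 0.499, 0.236] pointing down, gripper open.
Joint ranges: [-2.53, 2.53], [-0.77, 2.02], [0.04, 2.7], [-1, 4.14], [0.28, 2.66], [-3.11, 3.11]. Speed limits (rad/s): [2.57, 2.57, 3.14, 3.14, 3.14, 3.14].

INTERFACE

Orientations are given as a unit quaternion [x, y, z, w].
In Python, from workcell import r, command_gripper, optics gives the robot as it stands. The module is installed in compiled form; this text tells all that it offers. Calls block until the motion is done:
- r.reach(position, orientation): joint-space move of the TCP to a pose.
- r.move_straight(position, orientation=None, speed=0.15, max_force=None): straight line of the TCP; orientation=None keeps the orientation; speed is the mean speed in m/s. With max_force (N) it stops when the force on the tool has changed by that much, and returns True; else False.
- r.movej(angles): joint-space move.
- command_gripper(opening, force=None): finger opening in m; force is the grip in N (None keeps the last); returns when the fingers have stopped.
- r.hold(seconds).
- r.solve_ik(position, orientation): joint angles nearest the present ones, or None.
- r.read_state(): the state.
- optics.get_image(name): name is "scene" or "top" or "wrist"; returns (picture, depth): 480x640x3 uint8, red, green, blue; 480x640 float32, m along the optical axis (not along the pixel's ray), 0 where there is no reading.
- optics.camera_model(name): a dict with "K" (3x3 intrinsics, pixels), "R" (3x3) and "t" (3): a world point X has camera coordinates R X + t; the wrist camera has in their place "tool_from_camera" (4x4, takes a point from camera to tool coordinates, whose origin is the TCP and whose axes are the flange's). Camera axes: x right, y down, z forward; pixel columns grow to the right and rows downward; lengths in m; the calibration is good to about 2 mm. A picture is of the moment at which its call begins: read the wrist's pose just before it. camera_model takes no time and is no camera call.
A pose or a line that the arm cannot do raises r.PlanningError and nothing moves.
- r.finish_job(): hands the job in; it is judged then, once.
The state is a dict: "time_s": time; "joint_positions": joint angles; "dq": joint speeds; "tau": joint torques, N m; "eef_pos": TCP position; "eef_rot": TCP orientation; "contact_force": force on the tool from outside, world axes, zero at the start; "torque": the same for the moment, N m; "grip_width": finger opening in m; "grip_force": force on a finger pad.
Only numpy, scipy, OpenCV 4.12 (cv2) and the standard library are available. Lean on these libraries where they do the work, as an engineer would, in place of code of your own. Each camera call takes 0.05 s, during which the arm holds its last target. There are 200 camera calls.

## Working session

There is one attempt and no reset: what is moved stays moved. The work goes in short steps, each a Python script; the robot and the scene stay as the last script left them, time stands still between calls to the robot, and variables do not carry over. Pictures are saved under pics/ and viewed, at most 10 in all, crops included, and the job is handed in when it is done.

```bash
mkdir -p pics
python3 - <<'E'
from workcell import r,optics
import cv2,numpy as np
for n in("top","scene"):
    p,d=optics.get_image(n); cv2.imwrite(f"pics/{n}.png",p[:,:,::-1]); np.save(f"pics/{n}.npy",d)
    m=optics.camera_model(n); np.savez(f"pics/{n}_m.npz",**{k:np.array(m[k]) for k in("K","R","t")})
    print(n,m["K"],(-np.array(m["R"]).T@m["t"]).round(3))
s=r.read_state();print(s["time_s"],s["eef_pos"],s["eef_rot"],s["grip_width"])
E
```

```text
top [[563.2239403    0.         323.80127203]
 [  0.         563.2239403  244.01930059]
 [  0.           0.           1.        ]] [0.5   0.028 1.312]
scene [[472.62025311   0.         324.971877  ]
 [  0.         472.62025311 235.9888273 ]
 [  0.           0.           1.        ]] [1.293 0.459 0.675]
0.1 [0.16288108 0.49873317 0.23519109] [ 1.57230907e-01  9.87561627e-01 -6.60572113e-04 -1.94523861e-04] 0.08538833727970029
```

View pics/top.png

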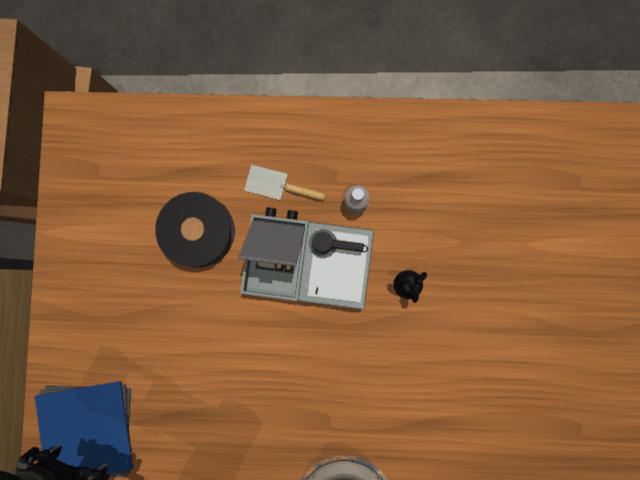

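View pics/scene.png

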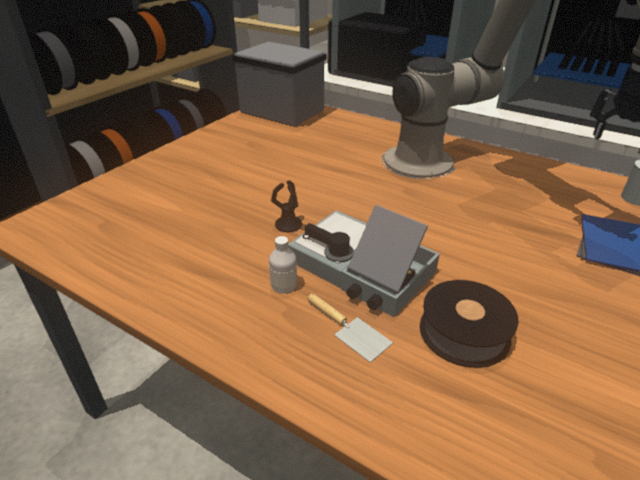

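The top view shows the isolator with corners near (249,215), (373,229), (364,308) and (242,297). The cover is open, with its free edge near row 262, and the lever points right with its end at (367,248). I'll enlarge a crop for exact pixels.

Run:
```python
import cv2
p=cv2.imread("pics/top.png")[200:320,230:390]
cv2.imwrite("pics/crop.png",cv2.resize(p,None,fx=5,fy=5,interpolation=cv2.INTER_CUBIC))
```

```text
(no output)
```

View pics/crop.png

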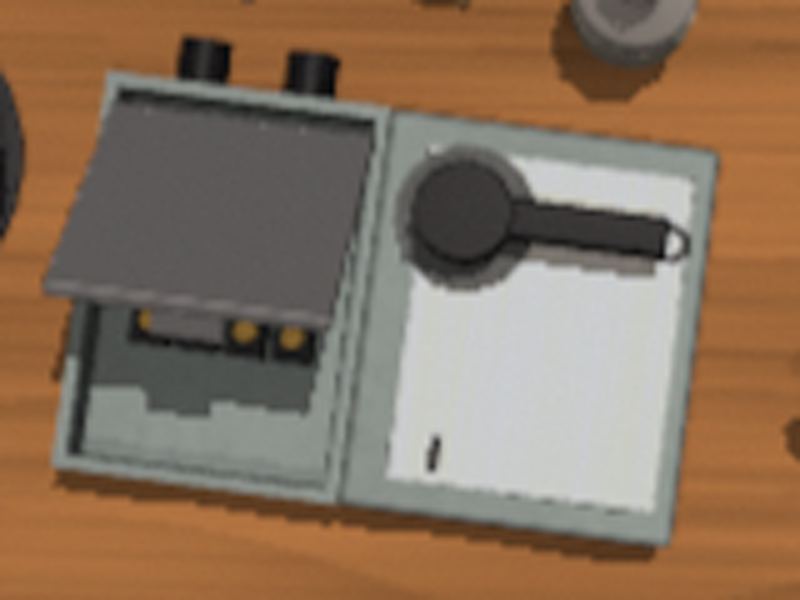

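The enlarged crop (5x, offset 230,200) gives these positions:
- **Box top corners:** (107,72), (718,153), (667,545), (53,467).
- **Hub centre:** (463,212).
- **Arm end:** (667,238).
- **Bar mark:** (433,453).
- **Cover:** (115,100), (372,140), with the free edge running (48,285) to (328,320).

```bash
cat > h.py <<'E'
import numpy as np
m=np.load("pics/top_m.npz");K,R,t=m["K"],m["R"],m["t"];C=-R.T@t
def ray(uv,z):
    d=R.T@np.linalg.inv(K)@[uv[0],uv[1],1]; return C+d*(z-C[2])/d[2]
def crop(c,z): return ray((c[0]/5+229.6,c[1]/5+199.6),z)
def px(P): 
    q=K@(R@P+t); return q[:2]/q[2]
E
python3 - <<'E'
from h import *
I=np.array([[.09,.14],[.09,-.14],[-.09,-.14],[-.09,.14]])
W=np.array([crop(c,.05) for c in[(107,72),(718,153),(667,545),(53,467)]])[:,:2]
print(W.round(4),np.linalg.norm(W-np.roll(W,-1,0),axis=1))
c=W.mean(0);H=I.T@(W-c);yaw=np.arctan2(H[0,1]-H[1,0],H[0,0]+H[1,1])
Rz=np.array([[np.cos(yaw),-np.sin(yaw)],[np.sin(yaw),np.cos(yaw)]])
print("c",c,"yaw",yaw,"res",(I@Rz.T+c-W).round(4))
for n,p,z in(("hub",(463,212),.092),("end",(667,238),.088),("bar",(433,453),.05)):print(n,((crop(p,z)[:2]-c)@Rz).round(4))
np.savez("iso.npz",c=c,yaw=yaw)
d=np.load("pics/top.npy"); pts=[]
for u in range(240,300):
  for v in range(222,260):
    X=R.T@(np.linalg.inv(K)@[u,v,1]*d[v,u]-t); q=(X[:2]-c)@Rz
    if .03<q[1]<.12 and -.02<q[0]<.05 and X[2]>.06: pts.append((q[0],X[2]))
pts=np.array(pts);f=np.polyfit(*pts.T,1);print(len(pts),f,"q",np.arctan(-f[0]),"z@.07",np.polyval(f,.07))
for uv,h in(((357,197),.12),((409,284),.05),((195,230),.058),((324,197),.02),((287,190),.0)): print(uv,((ray(uv,h)[:2]-c)@Rz).round(3),ray(uv,h).round(3))
E
```

```text
[[ 0.6546  0.2276]
 [ 0.6247 -0.049 ]
 [ 0.4491 -0.0301]
 [ 0.476   0.2453]] [0.27823526 0.17668419 0.27672311 0.17950235]
c [0.55110639 0.09848311] yaw -0.10267211453418106 res [[ 0.0004  0.0009]
 [ 0.0015 -0.001 ]
 [-0.0018 -0.0015]
 [-0.0001  0.0016]]
hub [ 0.0443 -0.0305]
end [ 0.0447 -0.1199]
bar [-0.0614 -0.0297]
1128 [-1.23946293  0.14808222] q 0.8919221365900177 z@.07 0.061319814097805056
(357, 197) [ 0.147 -0.093] [ 0.688 -0.009  0.12 ]
(409, 284) [-0.021 -0.233] [ 0.506 -0.131  0.05 ]
(195, 230) [0.037 0.258] [0.614 0.351 0.058]
(324, 197) [ 0.154 -0.018] [0.702 0.064 0.02 ]
(287, 190) [0.162 0.071] [0.72  0.153 0.   ]
```

```bash
cat >> h.py <<'E'
from scipy.spatial.transform import Rotation as Ro
i=np.load("iso.npz");c,yaw=i["c"],float(i["yaw"])
def w(x,y,z): return np.r_[c+(Ro.from_euler("z",yaw).apply([x,y,0]))[:2],z]   # isolator -> world
def ori(k): return (Ro.from_euler("z",yaw+k*np.pi)*Ro.from_euler("x",np.pi)).as_quat()
E
python3 - <<'E'
from h import *
from workcell import r,command_gripper
command_gripper(0.0,20)
T=r.tip_extent; print("tip",T)
def tip(q,s=.115,hx=.011): return w(.07-s*np.cos(q)+.008*np.sin(q)+hx,.075,.05+s*np.sin(q)+.008*np.cos(q)+T)
sol={k:r.solve_ik(tip(1.05)+[0,0,.05],ori(k)) for k in(0,1)}; print(sol)
k=min((k for k in sol if sol[k] is not None),key=lambda k:abs(sol[k][5])); Q=ori(k); np.save("k.npy",k)
r.reach(tip(1.05)+[0,0,.05],Q); r.move_straight(tip(1.05),speed=.1)
for q in np.linspace(.9,0.0,8):
    hit=r.move_straight(tip(q),speed=.08,max_force=20); s=r.read_state()
    print(round(q,2),hit,s["eef_pos"].round(4),s["contact_force"].round(1),round(s["time_s"],1))
    if hit: break
E
```

```text
tip 0.025
{0: array([ 1.55851965e-01,  5.11357732e-01,  1.27498450e+00, -4.44089210e-16,
        1.35525042e+00,  1.82932041e+00]), 1: array([ 0.15585196,  0.51135773,  1.2749845 ,  0.        ,  1.35525042,
       -1.31227225])}
0.9 False [0.5748 0.1716 0.1708] [ 0.5 -0.9 -0.1] 3.8
0.77 False [0.5632 0.1727 0.1612] [-0.4 -0.4  0.5] 4.2
0.64 False [0.5528 0.1737 0.1506] [ 1.1 -0.1  0.3] 4.5
0.51 False [0.5437 0.1746 0.1385] [ 0.7 -0.2 -0.3] 4.8
0.39 False [0.5363 0.1753 0.1256] [-0.7 -0.4 -0.6] 5.2
0.26 False [0.5307 0.1759 0.1119] [ 0.3 -0.3 -0.8] 5.5
0.13 False [0.5269 0.1763 0.0976] [ 0.4  0.4 -0.5] 5.8
0.0 False [0.5249 0.1765 0.0829] [0.4 0.8 0.6] 6.2
```

Run:
```python
from workcell import r,optics
import cv2
print(r.move_straight(r.read_state()["eef_pos"]+[0,0,-.006],speed=.03,max_force=12),r.read_state()["eef_pos"],r.read_state()["contact_force"])
p,d=optics.get_image("scene"); cv2.imwrite("pics/s2.png",cv2.resize(p[140:340,220:480,::-1],None,fx=3,fy=3))
```

```text
False [0.52490425 0.17642392 0.07676694] [ 0.09134575 -0.40005458  1.19654405]
```

View pics/s2.png

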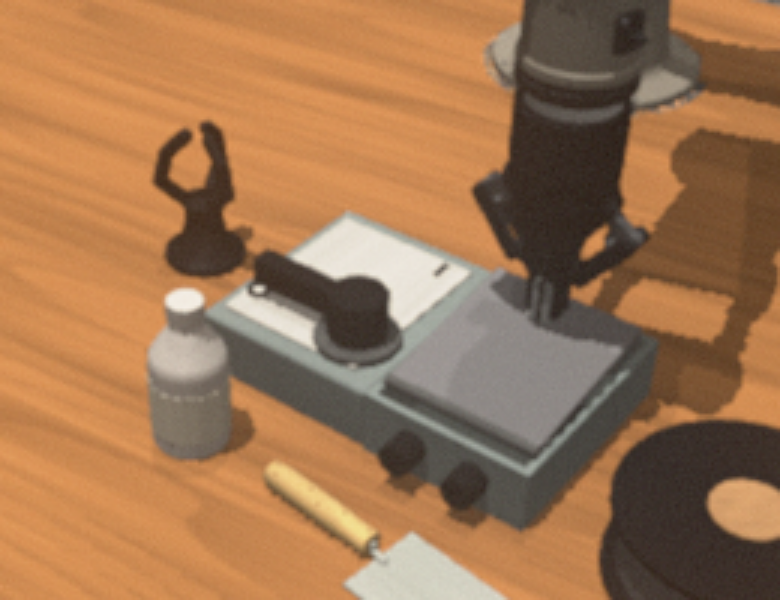

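The picture shows the cover nearly flat under the fingertips at (545,310) and the lever still off at (300,285). There's little force yet, so I'll press on until I feel firm contact.

Run:
```python
from workcell import r,optics
import cv2,numpy as np
from h import *
s=r.read_state();print(r.move_straight(s["eef_pos"]+[0,0,-.02],speed=.02,max_force=15),r.read_state()["eef_pos"],r.read_state()["contact_force"])
r.hold(.3)
s=r.read_state();print(s["eef_pos"],s["contact_force"])
r.move_straight(s["eef_pos"]+[0,0,.09],speed=.15)
p,d=optics.get_image("scene"); m=optics.camera_model("scene");Ks,Rs,ts=map(np.array,(m["K"],m["R"],m["t"]))
pts=[]
for v in range(200,300):
  for u in range(330,450):
    X=Rs.T@(np.linalg.inv(Ks)@[u,v,1]*d[v,u]-ts); q=Ro.from_euler("z",-yaw).apply(X-np.r_[c,0])
    if .03<q[1]<.12 and -.06<q[0]<.06 and .04<q[2]<.085: pts.append(q)
P=np.array(pts); A=np.c_[P[:,:2],np.ones(len(P))]; f=np.linalg.lstsq(A,P[:,2],rcond=None)[0]
print(len(P),f,"z front/back",f@[-.06,.075,1],f@[.06,.075,1],P[:,2].std())
cv2.imwrite("pics/s3.png",cv2.resize(p[140:340,220:480,::-1],None,fx=3,fy=3)); print(r.read_state()["time_s"])
```

```text
True [0.52473274 0.17651249 0.0624374 ] [-1.92604219 -0.75764245  7.67213245]
[0.52471692 0.17648045 0.06240513] [-2.68062732 -1.07723965  7.54263198]
1533 [ 0.00158639 -0.00242102  0.05871562] z front/back 0.05843886368067917 0.05862923020869762 0.001108597477802994
8.4083
```

View pics/s3.png

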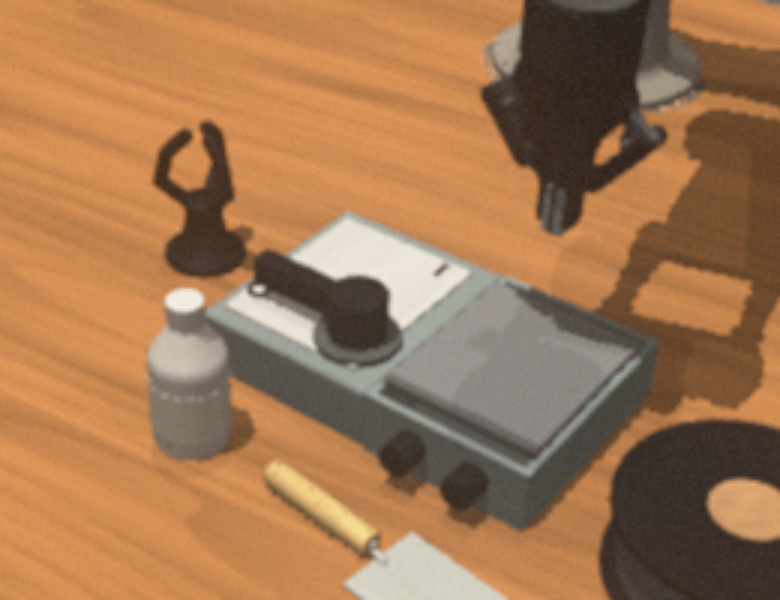

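The cover is shut: the fitted slope is 0.0016 rad and the height is 58.5 mm. Contact came with the TCP only about 4 mm above the surface, so I'll check the real fingertip height before moving the lever.

Run:
```python
from workcell import r,optics
from h import *
s=r.read_state();p,d=optics.get_image("scene"); m=optics.camera_model("scene");Ks,Rs,ts=map(np.array,(m["K"],m["R"],m["t"]))
v,u=np.mgrid[150:260,360:460]; X=(np.linalg.inv(Ks)@np.stack([u.ravel(),v.ravel(),np.ones(u.size)])*d[v,u].ravel()-ts[:,None]).T@Rs
e=X-s["eef_pos"]; k=(abs(e[:,:2]).max(1)<.05)&(X[:,2]>.075)
e=Ro.from_euler("z",-yaw).apply(e[k])
for a in np.arange(-.06,.0,.01)*-1: pass
for z in np.arange(-.04,.06,.008):
    q=e[(e[:,2]>=z)&(e[:,2]<z+.008)]
    if len(q): print(round(z,3),len(q),q.min(0).round(3),q.max(0).round(3))
print(s["eef_pos"],s["grip_width"],s["contact_force"],s["joint_positions"])
```

```text
-0.008 7 [ 0.005 -0.008 -0.003] [ 0.013  0.005 -0.001]
0.0 36 [-0.001 -0.014  0.   ] [0.015 0.012 0.008]
0.008 52 [-0.004 -0.015  0.008] [0.015 0.012 0.016]
0.016 52 [-0.004 -0.016  0.016] [0.016 0.013 0.024]
0.024 49 [-0.004 -0.014  0.024] [0.015 0.013 0.032]
0.032 46 [ 0.007 -0.023  0.032] [0.017 0.016 0.04 ]
0.04 99 [-0.006 -0.034  0.04 ] [0.017 0.032 0.048]
0.048 164 [-0.01  -0.042  0.048] [0.02  0.039 0.056]
0.056 125 [-0.014 -0.047  0.056] [0.02  0.043 0.064]
[0.5239344  0.1763086  0.15107564] 3.62559919152475e-05 [-0.07337108 -0.08696843 -0.17336755] [ 1.85877256e-01  4.74363472e-01  1.56567888e+00  1.59091339e-04
  1.10564835e+00 -1.28227152e+00]
```

Measured: the closed fingertips end only about 4 mm ahead of the TCP, which agrees with the contact height, so I'll use that value for the lever.

Run:
```python
from h import *
from workcell import r
Q=ori(int(np.load("k.npy")))
def f(th,gap=0,z=.074):
    a=np.array([-np.sin(th),-np.cos(th)]);t=np.array([-np.cos(th),np.sin(th)])
    h=.011*abs(t[0])+.014*abs(t[1])
    return w(*(np.array([.045,-.03])+.07*a-t*(.009+h+gap)),z)
s=r.read_state(); r.move_straight(s["eef_pos"]+[0,0,.05],speed=.2)
r.reach(f(0,.01,.2),Q)
print("down",r.move_straight(f(0,.01),speed=.08,max_force=8),r.read_state()["eef_pos"])
for th in np.linspace(0.1,1.571,11):
    hit=r.move_straight(f(th,0),speed=.07,max_force=25); s=r.read_state()
    print(round(th,2),hit,s["contact_force"].round(1),round(s["time_s"],1))
    if hit: break
```

```text
down False [ 0.61575434 -0.00869082  0.0745205 ]
0.1 False [ 2.8 -0.2  0.4] 11.8
0.25 False [1.8 0.5 1.5] 12.1
0.39 False [ 1.9 -0.1  1.2] 12.4
0.54 False [ 0.3 -0.5  0.6] 12.7
0.69 False [ 0.9 -0.7 -0. ] 12.9
0.84 False [ 0.5 -0.7 -0.5] 13.2
0.98 False [-0.3  0.4  0.7] 13.6
1.13 False [-0.8  0.2  0.1] 13.9
1.28 False [-0.1  0.3 -0.2] 14.2
1.42 False [0.2 0.  0.1] 14.5
1.57 False [ 1.3 -0.6 -0.3] 14.8
```

Now I'll retreat to the -y side and lift clear, then check.

Run:
```python
from h import *
from workcell import r,optics
import cv2
r.move_straight(w(-.025,-.075,.074),speed=.1); p=r.read_state()["eef_pos"]; r.move_straight(p+[0,0,.12],speed=.15)
r.reach(w(-.12,-.075,.26),ori(int(np.load("k.npy")))); r.hold(.5)
p,d=optics.get_image("scene"); cv2.imwrite("pics/s4.png",cv2.resize(p[140:340,220:480,::-1],None,fx=3,fy=3)); print(r.read_state()["time_s"])
```

```text
17.2333
```

View pics/s4.png

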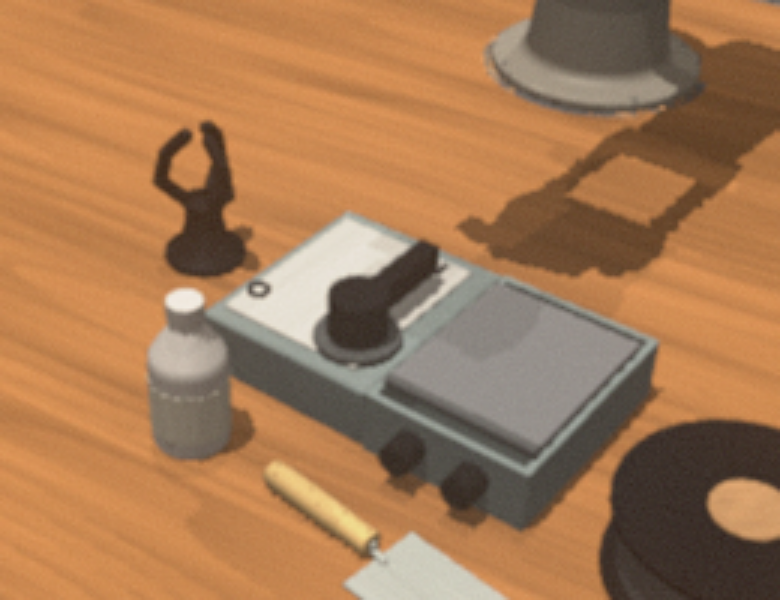

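The lever points to the bar, with its end at (430,250). The cover is flat and the bystanders haven't moved. I'll check the lever angle numerically, then hand in.

Run:
```python
from h import *
from workcell import r,optics
p,d=optics.get_image("scene"); m=optics.camera_model("scene");Ks,Rs,ts=map(np.array,(m["K"],m["R"],m["t"]))
v,u=np.mgrid[200:270,310:390]; X=(np.linalg.inv(Ks)@np.stack([u.ravel(),v.ravel(),np.ones(u.size)])*d[v,u].ravel()-ts[:,None]).T@Rs
q=Ro.from_euler("z",-yaw).apply(X-np.r_[c,0])
k=(q[:,2]>.084)&(q[:,2]<.092)&(q[:,0]<.018)&(q[:,0]>-.05)&(abs(q[:,1]+.03)<.03)
q=q[k]; f=np.polyfit(q[:,0],q[:,1],1); print(len(q),q.min(0),q.max(0),f, "lever", np.pi/2-np.arctan2(-(np.polyval(f,-.03)+.03),.075), "slope angle",np.pi/2+f[0]*-1)
if abs(np.polyval(f,-.03)+.03)<.004: print(r.finish_job())
```

```text
142 [-0.040023   -0.04005372  0.08401585] [ 0.01791455 -0.02125506  0.09121531] [ 0.00028025 -0.02933837] lever 1.5795056962058358 slope angle 1.570516072773722
the job is handed in; nothing more can be done
None
```

I pressed the cover shut first (measured flat), then turned the lever fully to on (measured about 1.57 rad), left the bystanders visibly in place, and handed in the job at about 17 s; no verdict came back.

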